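# Clamp a carving blank with the star-wheel screw

## Robot

A 6-joint arm with a two-finger parallel gripper is mounted at the origin on a cart in front of the work surface, level with it; the furniture and walls round the work are solid. World frame = base frame: x ahead of the robot, y to its left, z up, the work surface at z = 0. Lengths are in m, angles in rad, forces in N, time in s.
With the tool pointing down it reaches from about 0.3 to 0.875 m from the base axis. Payload 6.4 kg.
Tool frame: the origin (TCP) lies at the very end of the fingers, on their centre line; the grasp point (between the pads) lies behind it (grip_point_offset is the z of the grasp point in the tool frame, in m); z points along the fingers, y is the line along which they close (so a half turn about z gives the same grasp; the last joint's range is limited). The gripper opens to 85 mm and grips with 20 to 120 N. Pads are 22 mm wide; open, the fingers measure 114 mm over their backs; the gripper's body (76 mm by 85 mm) begins 54 mm behind the grasp point. The pads swing forward as they close: fully open they stand 13 mm farther back than shut.
Start: joints at [0.985, 0.181, 1.607, -0, 1.354, -0.206], TCP at [0.213, 0.534, 0.231] pointing down, gripper open.
Joint ranges: [-2.99, 2.99], [-0.89, 2.07], [0.3, 2.58], [-1.14, 4.28], [0, 2.63], [-3.12, 3.12]. Speed limits (rad/s): [2.57, 2.57, 3.01, 3.14, 3.14, 3.14].

## Interface

Orientations are given as a unit quaternion [w, x, y, z].
In Python, from plant import get_state, capture, close_job, grip_point_offset gives the robot as it stands.
- The arm moves only by the tool carry_out, never from a script. Its argument "increments" is one flat list of numbers, 6 for each row, row after row: the shift along the world's x, y, z in units of 25 mm (1.0 is 25 mm), then the turn, a rotation vector about the world's x, y, z in units of 5 degrees (1.0 is 5 degrees). A call has exactly 5 rows; each row is the pose to reach, as a shift and turn from the pose commanded when the call began; what a row does not reach only later rows make up. A row lasts 1/12 s, in which the tool goes at most 41.7 mm and 7.16 degrees, less where a joint would pass 70% of its speed; a pose out of reach is approached as far as the arm can. A call with a gripper value outside its range is refused whole. "grip" is the finger opening in mm, from 0 to 85.4, set as the call begins (left out, the last holds). The fingers move at their own pace and stop on an object; "grip_force" is the grip in N (left out, the last holds). Time passes only in rows, so rows that repeat a pose let the fingers close, or fill a call up. It gives the time, the measured TCP pose, the force, the opening and the grip force at its end, in the units of the state.
- get_state(): the state, without advancing time (a new reading comes with each control period).
- capture(name): name is "scene" or "side" or "wrist"; returns a dict with "image" (420x560x3 uint8, red, green, blue), "vertical_fov" (degrees; the focal length in pixels is half the picture's height over the tangent of half this angle, whatever the lens; pixels are square), "cx", "cy" (the principal point, pixels), "world_to_cam" (4x4, takes a point from world to camera coordinates); the wrist camera has in their place "mount" (4x4, takes a point from camera to tool coordinates, whose origin is the TCP and whose axes are the flange's). Camera axes: x right, y down, z forward; pixel columns grow to the right and rows downward; lengths in m; the calibration is good to about 2 mm. A picture is of the moment at which its call begins: read the wrist's pose just before it. There is no depth.
- close_job(): hands the job in; it is judged then, once.
The state is a dict: "time_s": time; "qpos": joint angles; "dq": joint speeds; "joint_efforts": joint torques, N m; "ee_pos": TCP position; "eef_rot": TCP orientation; "ft_force": force on the tool from outside, world axes, zero at the start; "ft_torque": the same for the moment, N m; "opening": finger opening in m; "grip_force": force on a finger pad.
Only numpy, scipy, OpenCV 4.12 (cv2) and the standard library are available. Lean on these libraries where they do the work, as an engineer would, in place of code of your own. Each camera call takes 0.05 s, during which the arm holds its last target. There are 200 camera calls.

## Task

Pick up the screwdriver and work its blade through the slot in the clamp's sloping face, pushing the star wheel round tooth by tooth so that the jaw closes and holds the wooden blank firmly against the fence. Turn the screw only with the screwdriver, leave the other tools where they are, and when the blank is held lay the screwdriver flat on the bench.

Things in the scene. Friction and masses are not known exactly. Their poses are not given: they have to be found in the camera images.
- carving_clamp: low clamp screwed to the bench: plywood board 140 x 182 x 20 mm (x -70..70, y -44..138) with a grey iron housing, sliding jaw and fence in a row along y. Origin on the bench under the star wheel; x across, y from housing to jaw to fence, z up. Housing: 64 mm wide, y -32..16, top 70 mm over the bench; the upper part of its -y side is a face sloping 55 degrees to the board, with a slot
- slot (a point): middle of the slot in the sloping face (4 mm thick), at (0, -17, 61) mm in the clamp's frame, same axes as the clamp. The slot is 38 mm long in x and 13 mm across and is the only way in to the star wheel. A blade heading along +y and dipping about 35 degrees below level goes squarely through it to the wheel; a level or upright one does not reach the wheel
- star_wheel: brass star wheel behind the slot; origin at its centre, (0, 0, 30) mm in the clamp's frame. 7 teeth 5 mm wide, 8 mm thick (y -4..4), radius 13.5 to 26 mm, 51.4 degrees apart; its z axis runs along one tooth and it turns about its y axis (the clamp's). Moving the upper teeth to +x drives the jaw to +y, 2.14 mm a tooth. It takes a push of 3 to 4 N on a tooth and stays where it is left
- sweep (a point): point (0, 2, 47.5) mm in the clamp's frame, same axes: where the blade's end should be to engage a tooth, 17.5 mm above the wheel's centre. From here the blade, in a gap between teeth, can sweep in x from -14 to +11 mm without leaving the slot, taking a tooth along. Once the blank is held the push needed rises steeply; some 10 N on the tooth is tight enough
- jaw: sliding jaw, grey iron with a cork face, 116 mm wide (x) and 35 mm high over the board; origin at the foot of the middle of its cork face, 20 mm over the bench; y is its closing direction. It moves only by the screw; at the start 3 to 7 mm of slack remain in all between jaw, blank and fence.
- fence: fixed fence, grey iron with a cork face, 120 mm wide and 36 mm high over the board; origin at the foot of the middle of its cork face, 109.5 mm along y from the clamp's origin and 20 mm over the bench.
- blank: brown wooden block 45 x 107 x 45 mm lying loose on the board between jaw and fence, its long (own y) axis across the clamp; origin at the centre of its underside.
- screwdriver: slotted screwdriver with a red handle, lying on the bench; own y axis from blade to handle, origin on its underside at mid-length. 216 mm long, about 0.1 kg.
- blade_tip (a point): working end of the screwdriver's blade, on its centre line, 101 mm from mid-length and 7 mm short of the extreme end; the shank is a round rod 6 mm thick up to here. Same axes as the screwdriver.
- handle_centre (a point): centre of the screwdriver's handle, on its centre line, 161 mm behind blade_tip; the handle is 23 mm thick and 96 mm long (from 48 mm behind this point to 48 mm before it) and, lying on the bench, its centre is 11.5 mm up.
- block_plane: bystander: small metal block plane, 46 x 160 x 43 mm, on the right
- gouge_12: bystander: wood-handled carving gouge, 255 mm long, lying between the clamp and the front edge
- dust_brush: bystander: bench brush with dark bristles, 40 x 260 x 47 mm, lying at the back on the right

How it is judged:
By the outcome, as a careful person would: the job done as asked, in the order asked, and still so for the second after the job is handed in, with the robot touching nothing.
It also fails if it takes over 64 s, if anything falls off the work surface, if the arm or the gripper's body presses on something with over 40 N, if the wrist force passes 120 N, or if a joint passes its speed limit or range.

## Working session

There is one attempt and no reset: what is moved stays moved. The work goes in short steps, Python scripts to look and compute and a tool call to move; the robot and the scene stay as the last step left them, time stands still between calls to the robot, and variables do not carry over. Pictures are saved under pics/ and viewed, at most 11 in all, crops included, and the job is handed in when it is done.

Besides the shell and the picture viewer there is one more tool, called after "Request:" as name(argument=value, ...), one argument or row to a line, values as JSON. carry_out: Moves the arm, as the interface text tells. Its arguments: {"type":"object","properties":{"increments":{"type":"array"},"grip":{"type":"number"},"grip_force":{"type":"number"}},"required":["increments"]}

```bash
mkdir -p pics; ls; cat > h.py <<'E'
import numpy as np,cv2,pickle
from plant import get_state,capture,close_job,grip_point_offset
def cam(n):
    c=capture(n); cv2.imwrite(f'pics/{n}_raw.png',c['image'][:,:,::-1]); return c
E
python3 - <<'E'
from h import *
print(grip_point_offset); s=get_state(); print(s)
for n in ['scene','side']:
    c=cam(n); pickle.dump(c,open(n+'.pkl','wb'))
    print(n,c['vertical_fov'],c['cx'],c['cy'],np.round(c['world_to_cam'],4).tolist())
    cv2.imwrite(f'pics/{n}1.png',cv2.resize(c['image'][:,:,::-1],(800,600),interpolation=cv2.INTER_CUBIC))
E
```

```text
pics
-0.0187
{'time_s': 0.0, 'qpos': array([ 9.84679016e-01,  1.81561673e-01,  1.60798890e+00, -2.54071682e-06,
        1.35375741e+00, -2.06295612e-01]), 'dq': array([-0.00019307, -0.00094413, -0.00093   , -0.00013828, -0.00232276,
       -0.00234084]), 'joint_efforts': array([ 7.27632250e-04, -4.44862318e+01, -3.51340663e+01, -2.43141112e-04,
        9.19444661e-03, -3.24858945e-05]), 'ee_pos': array([0.21286583, 0.5335749 , 0.23038176]), 'eef_rot': array([-3.29847738e-04,  1.88771009e-01,  9.82020759e-01, -7.91703284e-04]), 'ft_force': array([ 0.6248669 ,  0.06665467, -0.17708397]), 'ft_torque': array([0.02079812, 0.00292117, 0.01244985]), 'grip_force': 0.0, 'opening': 0.08537296987885425}
scene 53.230567588813244 276.6571683830954 208.57499571149626 [[0.9107, -0.4129, 0.0108, -0.5315], [-0.1973, -0.4578, -0.8669, 0.1667], [0.3629, 0.7873, -0.4984, 1.0416], [0.0, 0.0, 0.0, 1.0]]
side 47.880045012486065 285.1480727928609 205.58338267766493 [[-0.9805, -0.1952, -0.0221, 0.5641], [-0.0803, 0.5012, -0.8616, 0.1105], [0.1792, -0.8431, -0.5071, 1.2763], [0.0, 0.0, 0.0, 1.0]]
```

View pics/scene1.png

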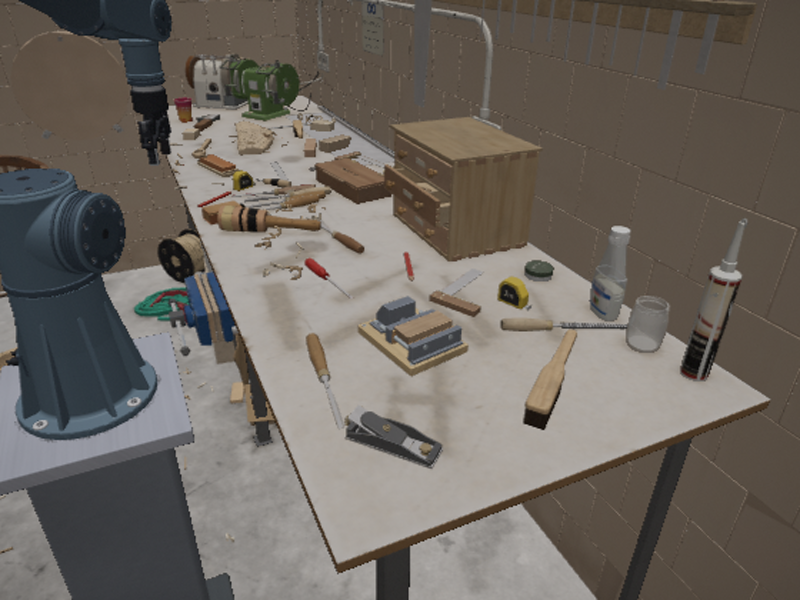

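View pics/side1.png

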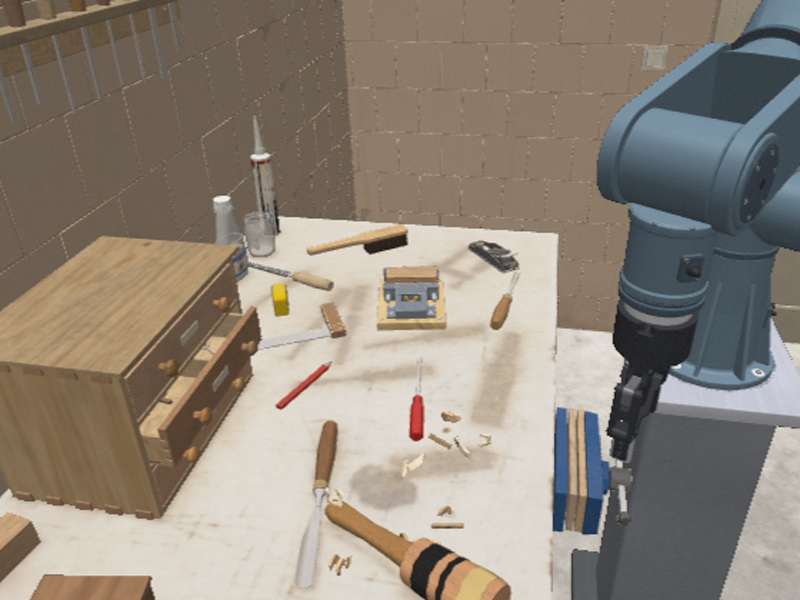

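Scene: clamp near (410,335), with the screwdriver at (310,262)–(350,297). Side: the clamp's slot faces the camera near (411,298), and the screwdriver runs from tip (420,358) to handle end (417,440). I'll zoom in on both.

```bash
python3 - <<'E'
from h import *
out=[]
for n,(x0,y0,w,h) in {'scene':(245,200,90,65),'side':(250,180,72,52)}.items():
    c=pickle.load(open(n+'.pkl','rb')); im=c['image'][:,:,::-1]
    k=cv2.resize(im[y0:y0+h,x0:x0+w],(800,int(800*h/w)),interpolation=cv2.INTER_CUBIC)[:580]
    out.append(cv2.resize(k,(560,300) if 0 else (400,int(400*h/w)))) 
    hsv=cv2.cvtColor(im,cv2.COLOR_BGR2HSV)
    m=(((hsv[...,0]<6)|(hsv[...,0]>174))&(hsv[...,1]>150)&(hsv[...,2]>60)).astype(np.uint8)
    nn,l,st,ce=cv2.connectedComponentsWithStats(m)
    f=210/np.tan(np.radians(c['vertical_fov']/2)); W=c['world_to_cam']; R,t=W[:3,:3],W[:3,3]
    def bp(u,v,z):
        d=R.T@np.array([(u-c['cx'])/f,(v-c['cy'])/f,1]); o=-R.T@t; return o+d*(z-o[2])/d[2]
    for i in range(1,nn):
        if st[i,4]>40:
            p=np.argwhere(l==i)[:,::-1]; P=np.array([bp(u,v,.0115) for u,v in p]); mu=P.mean(0)
            w,v=np.linalg.eigh(np.cov(P[:,:2].T)); print(n,ce[i],st[i],mu,v[:,1],np.ptp((P[:,:2]-mu[:2])@v[:,1]))
    a={'scene':[(350*.7,297*.7)],'side':[(420*.7,358*.7)]}[n]
    print('tip',[bp(*q,.0115) for q in a])
    q={'scene':(410*.7,335*.7),'side':(411*.7,298*.7)}[n]; print('clamp',bp(*q,.06))
h=max(o.shape[0] for o in out); out=[cv2.copyMakeBorder(o,0,h-o.shape[0],0,0,0) for o in out]
cv2.imwrite('pics/crop1.png',cv2.resize(np.hstack(out),None,fx=1,fy=1))
E
```

```text
scene [221.10752688 187.38709677] [214 181  16  14  93] [0.50266642 0.28537538 0.0115    ] [-0.1029971   0.99468166] 0.10878300780532643
tip [array([0.52799212, 0.11938652, 0.0115    ])]
clamp [ 0.55104739 -0.1362535   0.06      ]
side [210.58682635 270.85628743] [194 256  35  30 167] [0.71830413 0.24251857 0.0115    ] [0.34417408 0.93890585] 0.13144243890086982
side [291.2033195 293.1120332] [287 277   9  31 241] [0.5025956  0.29085686 0.0115    ] [-0.16414705  0.98643588] 0.10689201014757663
tip [array([0.52647465, 0.12319575, 0.0115    ])]
clamp [ 0.56829091 -0.00893229  0.06      ]
```

View pics/crop1.png

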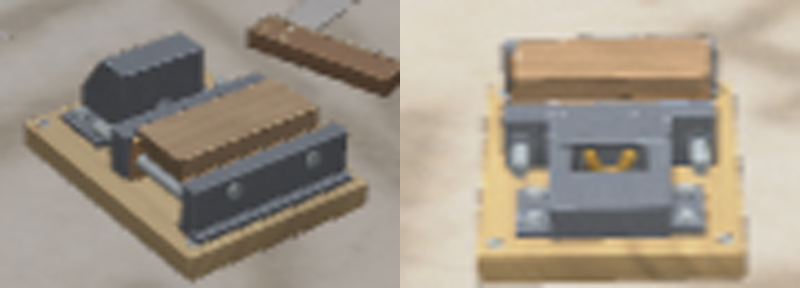

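The crops show the slot facing +y, so clamp y is about world −y. The board corners are clear in both views. I'll move over the screwdriver and use the wrist camera for the fine measurements.

Request:
carry_out(
  increments=[1.2,-1.08,0,0,0,-1.2,2.4,-2.16,0,0,0,-2.4,3.6,-3.24,0,0,0,-3.6,4.8,-4.32,0,0,0,-4.8,6,-5.4,0,0,0,-6],
)

```text
time_s: 0.52
ee_pos: [0.3639, 0.3975, 0.2309]
eef_rot: [-0.0, 0.439, 0.899, -0.0]
ft_force: [0.8, 0.0, 0.0]
opening: 0.0852
grip_force: 0.0
```

Request:
carry_out(
  increments=[1.1,-1.08,0,0,0,-1.2,2.2,-2.16,0,0,0,-2.4,3.4,-3.24,0,0,0,-3.6,4.5,-4.32,0,0,0,-4.8,5.6,-5.2,0,0,0,-6],
)

```text
time_s: 0.93
ee_pos: [0.5041, 0.2669, 0.2309]
eef_rot: [-0.0, 0.657, 0.754, -0.0]
ft_force: [0.4, 0.2, 0.1]
opening: 0.0855
grip_force: 0.0
```

```bash
python3 - <<'E'
from h import *
s=get_state(); c=cam('wrist'); pickle.dump((s,c),open('w1.pkl','wb')); print(s['time_s'],s['ee_pos'],s['eef_rot'],s['qpos'],c['vertical_fov'],c['mount'])
cv2.imwrite('pics/w1.png',cv2.resize(c['image'][:,:,::-1],(800,600),interpolation=cv2.INTER_CUBIC))
E
```

```text
0.9333 [0.50413377 0.26685688 0.23092148] [-1.18537333e-04  6.56735827e-01  7.54120598e-01 -4.05178556e-04] [ 2.78963123e-01  1.71524137e-01  1.61850697e+00 -2.47923815e-04
  1.35237044e+00  1.41184991e-01] 71.19797925952784 [[ 1.16673254e-03 -9.65850289e-01 -2.59098161e-01  6.57408427e-02]
 [ 9.99999236e-01  1.02130215e-03  6.95901013e-04 -6.40059005e-05]
 [-4.07518685e-04 -2.59098775e-01  9.65850743e-01 -1.41951306e-01]
 [ 0.00000000e+00  0.00000000e+00  0.00000000e+00  1.00000000e+00]]
```

View pics/w1.png

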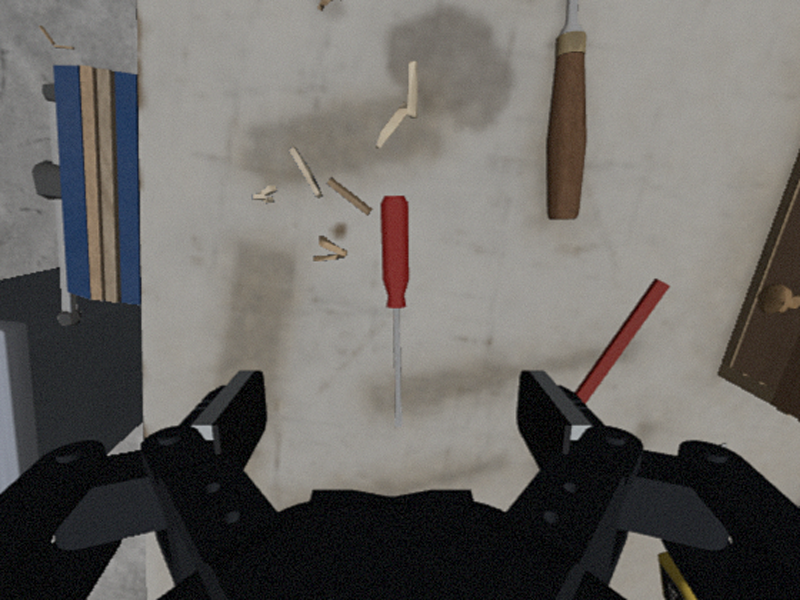

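Wrist view: the screwdriver's handle end is at (395,197), the ferrule at (397,305) and the tip at (398,425). Next I'll look at the clamp from above.

Request:
carry_out(
  increments=[0.2,-1,0,0,0,0,0.4,-2,0,0,0,0,0.7,-3,0,0,0,0,1,-4,0,0,0,0,1.2,-5,0,0,0,0],
)

```text
time_s: 1.4
ee_pos: [0.5332, 0.143, 0.2308]
eef_rot: [-0.0, 0.654, 0.756, -0.0]
ft_force: [0.4, 0.8, -0.6]
opening: 0.0853
grip_force: 0.0
```

Request:
carry_out(
  increments=[0.2,-1,0,0,0,0,0.4,-2,0,0,0,0,0.7,-3,0,0,0,0,1,-4,0,0,0,0,1.2,-5,0,0,0,0],
)

```text
time_s: 1.82
ee_pos: [0.5632, 0.018, 0.2309]
eef_rot: [-0.0, 0.654, 0.756, -0.0]
ft_force: [0.0, -0.2, -0.8]
opening: 0.0853
grip_force: 0.0
```

```bash
python3 - <<'E'
from h import *
s=get_state(); c=cam('wrist'); pickle.dump((s,c),open('w2.pkl','wb')); print(s['time_s'],s['ee_pos'],s['eef_rot'])
cv2.imwrite('pics/w2.png',cv2.resize(c['image'][:,:,::-1],(800,600),interpolation=cv2.INTER_CUBIC))
E
```

```text
1.8167 [0.56320695 0.0180283  0.23089286] [-2.56670573e-04  6.54253907e-01  7.56274915e-01 -1.07425802e-04]
```

View pics/w2.png

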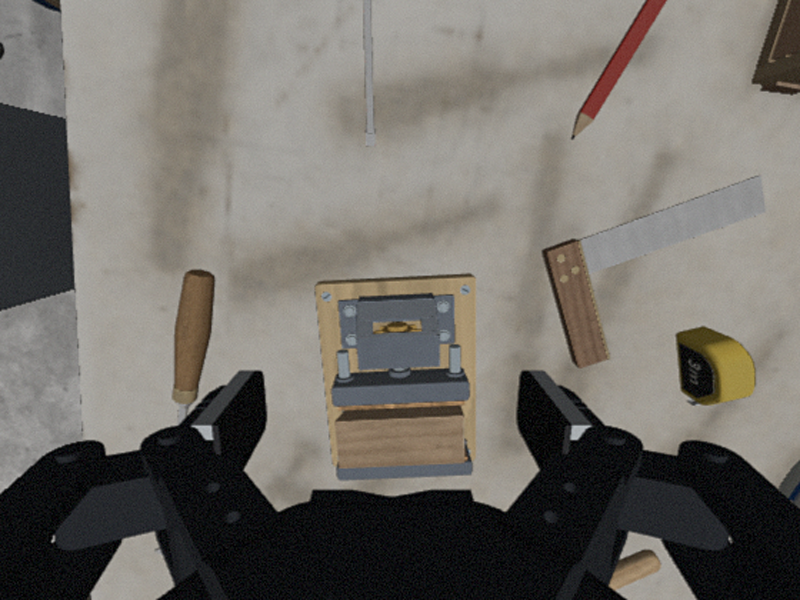

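Wrist view: board corners at (317,284) and (474,276), slot centre near (398,327), screwdriver tip end at (370,144). I'll zoom in for sub-pixel corners.

```bash
python3 - <<'E'
from h import *
s,c=pickle.load(open('w2.pkl','rb')); s1,c1=pickle.load(open('w1.pkl','rb'))
a=cv2.resize(c['image'][190:290,215:340,::-1],(750,600),interpolation=cv2.INTER_CUBIC)
cv2.imwrite('pics/crop2.png',a)
E
```

```text
(no output)
```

View pics/crop2.png

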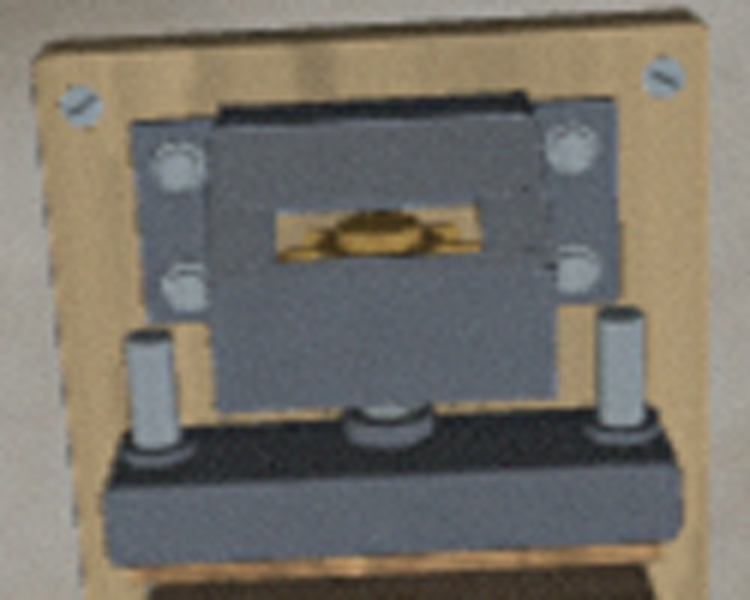

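```bash
cat >> h.py <<'E'
from scipy.spatial.transform import Rotation as Ro
from scipy.optimize import least_squares
def wcam(s,c):
    T=np.eye(4); q=s['eef_rot']; T[:3,:3]=Ro.from_quat([q[1],q[2],q[3],q[0]]).as_matrix(); T[:3,3]=s['ee_pos']
    return np.linalg.inv(T@c['mount'])
def F(c): return 210/np.tan(np.radians(c['vertical_fov']/2))
def proj(c,W,P):
    p=np.asarray(P)@W[:3,:3].T+W[:3,3]; return np.c_[p[:,0]/p[:,2]*F(c)+c['cx'],p[:,1]/p[:,2]*F(c)+c['cy']]
def bp(c,W,uv,z):
    uv=np.atleast_2d(uv); d=np.c_[(uv[:,0]-c['cx'])/F(c),(uv[:,1]-c['cy'])/F(c),np.ones(len(uv))]@W[:3,:3]; o=-W[:3,:3].T@W[:3,3]
    return o+d*((z-o[2])/d[:,2])[:,None]
E
python3 - <<'E'
from h import *
s,c=pickle.load(open('w2.pkl','rb')); W=wcam(s,c)
L=np.array([[70,-44,20],[-70,-44,20],[32,16,70],[-32,16,70],[19,-20.73,55.7],[-19,-20.73,55.7],[19,-13.27,66.3],[-19,-13.27,66.3]])/1e3
U=(np.array([[38,60],[708,28],[216,412],[556,397],[277,210],[475,203],[277,262],[482,250]])+.5)/6-.5+[215,190]
def X(p):
    r=Ro.from_euler('z',p[2]).as_matrix(); return L@r.T+[p[0],p[1],0]
f=lambda p:(proj(c,W,X(p))-U).ravel()
r=least_squares(f,[.55,-.03,np.pi],loss='soft_l1'); print('wrist',r.x,np.degrees(r.x[2])-180,np.round(r.fun.reshape(-1,2),1).tolist())
# side/scene consistency
for n,(o,k),L2,U2 in [('scene',((245,200),400/90),[[70,-44,20],[70,138,20],[-70,138,20]],[[25,130],[193,262],[368,185]]),
             ('side',((250,180),400/72),[[-70,-44,20],[70,-44,20],[-32,16,70],[32,16,70]],[[80,258],[345,255],[152,104],[272,104]])]:
    cc=pickle.load(open(n+'.pkl','rb')); V=np.array(U2)/k+o; L=np.array(L2)/1e3
    g=least_squares(lambda p:(proj(cc,cc['world_to_cam'],X(p))-V).ravel(),r.x); print(n,g.x,np.round(g.fun.reshape(-1,2),1).tolist())
# screwdriver
s1,c1=pickle.load(open('w1.pkl','rb')); W1=wcam(s1,c1)
print('end',bp(c,W,[[370*.7,144*.7]],.0115), bp(c,W,[[368*.7,10*.7]],.0115))
print('w1: butt,shoulder,tipend',bp(c1,W1,np.array([[395,197],[397,305],[398,427]])*.7,.0115))
hsv=cv2.cvtColor(c1['image'],cv2.COLOR_RGB2HSV); m=(((hsv[...,0]<6)|(hsv[...,0]>174))&(hsv[...,1]>150)).astype(np.uint8)
n,l,st,ce=cv2.connectedComponentsWithStats(m)
for i in range(1,n):
    if st[i,4]>300: 
        P=bp(c1,W1,np.argwhere(l==i)[:,::-1],.0115)[:,:2]; mu=P.mean(0); e=np.linalg.eigh(np.cov((P-mu).T))[1][:,1]; print(st[i],mu,e,np.ptp((P-mu)@e))
E
```

```text
wrist [ 0.57536349 -0.02979474  3.33533994] 11.100901722433719 [[-1.7, -0.2], [0.8, -0.3], [-0.3, 1.5], [0.5, 1.4], [-0.2, -0.7], [0.4, -1.0], [-0.2, -0.1], [0.1, 0.4]]
scene [ 0.57113761 -0.03877936  3.34908437] [[-1.0, -1.0], [-0.0, 0.5], [1.0, -0.0]]
side [ 0.57043831 -0.02684043  3.31921506] [[-0.6, -1.0], [0.6, -0.8], [-0.2, 1.1], [0.2, 0.8]]
end [[0.53104916 0.12024586 0.0115    ]] [[0.51711644 0.21339662 0.0115    ]]
w1: butt,shoulder,tipend [[0.49845305 0.33094457 0.0115    ]
 [0.51333757 0.23904507 0.0115    ]
 [0.53163025 0.11848981 0.0115    ]]
[ 267  137   19   78 1243] [0.50430956 0.28831279] [-0.16460821  0.98635903] 0.09487972502269347
[402 196  66  86 752] [0.71920353 0.23388685] [0.34040946 0.9402773 ] 0.12767702289169958
```

Request:
carry_out(
  increments=[-0.24,1,-0.4,0,0,0,-0.48,2,-0.8,0,0,0,-0.72,3,-1.2,0,0,0.1,-0.96,4,-1.6,0,0,0.1,-1.2,5,-2,0,0,0.18],
  grip=50,
)

```text
time_s: 2.28
ee_pos: [0.5323, 0.1453, 0.1805]
eef_rot: [-0.0, 0.649, 0.761, -0.0]
ft_force: [-0.2, -0.2, 0.3]
opening: 0.0499
grip_force: 0.0
```

Request:
carry_out(
  increments=[-0.21,1.02,-0.6,0,0,0,-0.42,2.04,-1.2,0,0,0,-0.63,3.06,-1.9,0,0,0,-0.84,4.1,-2.6,0,0,0,-1.04,5.1,-3.24,0,0,0],
)

```text
time_s: 2.7
ee_pos: [0.5059, 0.2731, 0.099]
eef_rot: [-0.0, 0.648, 0.761, -0.0]
ft_force: [0.1, 0.5, 0.1]
opening: 0.0501
grip_force: 0.0
```

```bash
python3 - <<'E'
from h import *
s=get_state(); print(s['time_s'],s['ee_pos'],s['eef_rot'],s['opening'],grip_point_offset)
a=np.degrees(2*np.arctan2(s['eef_rot'][2],s['eef_rot'][1])); print('tool y angle',a-90)
print('delta units',(np.array([.5072,.2705,.001])-s['ee_pos'])/.025)
E
```

```text
2.7 [0.50593125 0.27305249 0.09897014] [-3.23674570e-04  6.48243279e-01  7.61433113e-01 -4.00309319e-04] 0.050116134878798235 -0.0187
tool y angle 9.181420578328769
delta units [ 0.05074993 -0.10209952 -3.91880555]
```

Request:
carry_out(
  increments=[0.02,-0.03,-1,0,0,0,0.04,-0.06,-2,0,0,0,0.05,-0.08,-3,0,0,0,0.05,-0.1,-3.6,0,0,0,0.05,-0.1,-3.88,0,0,0],
)

```text
time_s: 3.12
ee_pos: [0.5058, 0.2687, 0.0002]
eef_rot: [-0.001, 0.648, 0.761, -0.002]
ft_force: [-1.0, -0.3, 0.4]
opening: 0.0502
grip_force: 0.0
```

Request:
carry_out(
  increments=[0,0,0,0,0,0,0,0,0,0,0,0,0,0,0,0,0,0,0,0,0,0,0,0,0,0,0,0,0,0],
  grip=0,
  grip_force=120,
)

```text
time_s: 3.53
ee_pos: [0.5092, 0.2693, 0.0044]
eef_rot: [0.001, 0.648, 0.761, 0.001]
ft_force: [-0.0, 0.1, -0.8]
opening: 0.0192
grip_force: 117.7
```

Request:
carry_out(
  increments=[0,0,0,0,0,0,0,0,0,0,0,0,0,0,0,0,0,0,0,0,0,0,0,0,0,0,0,0,0,0],
)

```text
time_s: 3.95
ee_pos: [0.5093, 0.2693, 0.0044]
eef_rot: [0.0, 0.649, 0.761, 0.001]
ft_force: [-1.2, -0.7, 6.1]
opening: 0.0192
grip_force: 118.6
```

Request:
carry_out(
  increments=[0,0,0.5,0,0,0,0,0,1,0,0,0,0,0,2,0,0,0,0,0,3,0,0,0,0,0,4,0,0,0],
)

```text
time_s: 4.37
ee_pos: [0.5082, 0.269, 0.1052]
eef_rot: [-0.0, 0.649, 0.761, -0.0]
ft_force: [-0.1, -0.2, -0.9]
opening: 0.0194
grip_force: 117.9
```

```bash
python3 - <<'E'
from h import *
s=get_state(); print(s['time_s'],s['ee_pos'],s['ft_force'],s['ft_torque'],s['opening'])
a=cam('side'); pickle.dump((s,a),open('s3.pkl','wb')); c=cam('wrist'); pickle.dump((s,c),open('w3.pkl','wb'))
A=cv2.resize(a['image'][215:325,255:335,::-1],(400,550),interpolation=cv2.INTER_CUBIC)
B=cv2.resize(c['image'][150:370,190:350,::-1],(400,550),interpolation=cv2.INTER_CUBIC)
cv2.imwrite('pics/c3.png',np.hstack([A,B]))
E
```

```text
4.3667 [0.50817687 0.26898654 0.10518816] [-0.11277278 -0.19499405 -0.92500009] [ 0.04083518 -0.00707977 -0.01420342] 0.019363297978200945
```

View pics/c3.png

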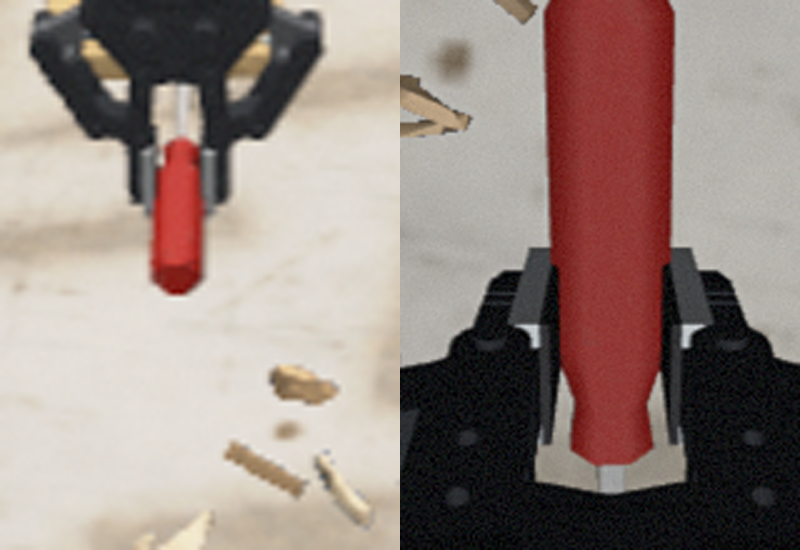

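The screwdriver is held firmly on the handle's front taper and lies straight between the pads. Next I'll read the wheel phase through the slot from the first side and scene images, and work out the use pose.

```bash
cat >> h.py <<'E'
C0=np.array([.5745,-.0300,0]); YAW=np.radians(191.1); RC=Ro.from_euler('z',YAW).as_matrix()
def cw(p): return RC@(np.array(p)/1e3)+C0   # clamp mm -> world m
def use_R(dip=35):
    a=YAW-np.pi; d=np.radians(dip); x=-np.array([np.cos(d)*np.sin(a),-np.cos(d)*np.cos(a),-np.sin(d)]); y=np.array([np.cos(a),np.sin(a),0]); return np.c_[x,y,np.cross(x,y)]
TIP=np.array([-.1449,0,-.0071])
def Rs(s): q=s['eef_rot']; return Ro.from_quat([q[1],q[2],q[3],q[0]])
def units(s,p,R): # shift and turn units from state s to TCP pose
    return np.round((p-s['ee_pos'])/.025,2),np.round(np.degrees((Ro.from_matrix(R)*Rs(s).inv()).as_rotvec())/5,2)
def tcp_for(p_clamp,R,tip=None): return cw(p_clamp)-R@(TIP if tip is None else tip)
def tipnow(s,tip=None): return RC.T@(s['ee_pos']+Rs(s).as_matrix()@(TIP if tip is None else tip)-C0)*1e3
E
python3 - <<'E'
from h import *
c=pickle.load(open('side.pkl','rb')); W=c['world_to_cam']
P=proj(c,W,[cw(p) for p in [(0,-17,61),(-19,-20.7,55.7),(19,-20.7,55.7),(19,-13.3,66.3),(-19,-13.3,66.3)]]); print(P.round(1).tolist())
im=c['image'].astype(int)
o=RC.T@(-W[:3,:3].T@W[:3,3]-C0)
for v in range(203,216):
    print(v,' '.join('%3d/%3d'%(im[v,u,0],im[v,u,0]-im[v,u,2]) for u in range(278,299)))
for u,v in [(280,208),(284,208),(288,206),(288,208),(288,210),(292,208)]:
    d=RC.T@W[:3,:3].T@np.array([(u-c['cx'])/F(c),(v-c['cy'])/F(c),1]); q=o+d*((-.004-o[1])/d[1]); print(u,v,(q*1e3).round(1))
s=get_state(); R=use_R()
for p in [(0,-60,47.5+62*.7),(0,2,47.5),(-14,2,47.5)]:
    t=tcp_for(p,R); print(p,t,*units(s,t,R))
E
```

```text
[[287.0, 207.4], [280.4, 209.8], [293.6, 209.6], [293.6, 205.1], [280.3, 205.3]]
203 132/-18 133/-17 134/-17 133/-17 132/-17 135/-14 133/-17 133/-17 134/-16 133/-16 132/-18 134/-16 135/-16 134/-17 135/-16 131/-15 131/-18 132/-16 131/-15 135/-16 122/-16
204 135/-16 134/-17 133/-17 133/-17 130/-16 131/-11 133/-12 136/-17 136/-16 135/-17 134/-17 135/-17 134/-17 133/-17 133/-16 132/-16 132/-16 135/-16 134/-19 130/-18 108/-10
205 135/-16 133/-15 136/-14 135/-15 135/-15 137/-13 135/-14 136/-14 135/-16 136/-14 136/-15 136/-14 134/-14 133/-15 142/-16 153/-17 152/-17 148/-18 151/-17 147/-17 125/-15
206 127/-15 112/-11 101/ -9  77/ -5  72/ -7  74/ -3  70/ -6  75/ -4  76/ -5  79/ -4  78/ -6  76/ -6  79/ -6  76/ -7  76/ -8  92/ -7 119/-12 136/-16 136/-16 137/-18 128/-14
207 134/-16 134/-16 120/-14  85/ -3  86/ -1 148/ 72 181/110  99/ 20  86/ -6  86/ -5  88/ -6  94/  4 159/ 77 194/117 117/ 35  89/ -5 107/-12 134/-17 136/-17 141/-18 126/-15
208 135/-16 136/-16 120/-12  80/ -4  89/  1 138/ 61 169/112 125/ 56  87/ -6  87/ -5  88/ -7 115/ 29 161/ 95 170/103 125/ 42  84/ -7 105/-11 133/-16 137/-16 141
[... 928 characters left out ...]
/-18 136/-16 137/-16 136/-18 136/-16 136/-14 133/-16 135/-15 134/-16 138/-17 136/-16 135/-18 136/-17 137/-16 130/-14
215 135/-16 134/-16 135/-15 136/-14 132/-15 137/-15 136/-16 135/-16 139/-16 137/-18 136/-17 134/-17 135/-17 134/-17 137/-15 139/-15 136/-16 137/-18 137/-18 135/-16 127/-17
280 208 [-20.5  -4.   51.8]
284 208 [-8.9 -4.  51.6]
288 206 [ 2.9 -4.  58.1]
288 208 [ 2.8 -4.  51.3]
288 210 [ 2.6 -4.  44.6]
292 208 [14.4 -4.  51.1]
(0, -60, 90.9) [0.53931324 0.14934843 0.16819525] [ 1.1  -4.83  2.36] [6.86 1.33 0.41]
(0, 2, 47.5) [0.5512496  0.08850829 0.12479525] [ 1.58 -7.27  0.62] [6.86 1.33 0.41]
(-14, 2, 47.5) [0.5649877  0.09120359 0.12479525] [ 2.13 -7.16  0.62] [6.86 1.33 0.41]
```

Side view: teeth sit on either side of the slot centre (columns 284 and 290.6, slot centre 287.4), so a gap is centred at x≈0. Moving to the pre-insertion pose.

Request:
carry_out(
  increments=[0.1,-0.4,0.3,0.69,0.13,0.04,0.2,-0.8,0.6,1.37,0.27,0.08,0.3,-1.3,0.9,2.06,0.4,0.12,0.4,-1.8,1.2,2.74,0.53,0.16,0.5,-2.3,1.5,3.43,0.66,0.2],
)

```text
time_s: 4.88
ee_pos: [0.5207, 0.2112, 0.1415]
eef_rot: [-0.119, 0.634, 0.758, 0.096]
ft_force: [-0.6, 0.4, -0.8]
opening: 0.0193
grip_force: 117.9
```

Request:
carry_out(
  increments=[0.12,-0.5,0.2,0.69,0.13,0.04,0.24,-1,0.4,1.37,0.27,0.08,0.36,-1.5,0.6,2.06,0.4,0.12,0.5,-2,0.75,2.74,0.53,0.16,0.6,-2.53,0.86,3.43,0.67,0.21],
)

```text
time_s: 5.3
ee_pos: [0.5362, 0.1475, 0.163]
eef_rot: [-0.235, 0.605, 0.737, 0.188]
ft_force: [0.2, 0.2, -1.6]
opening: 0.0195
grip_force: 117.9
```

```bash
python3 - <<'E'
from h import *
s=get_state(); R=use_R(); print(s['time_s'],s['ee_pos'],s['qpos'].round(2)); print(units(s,tcp_for((0,-60,90.9),R),R), tipnow(s).round(1))
a=capture('side'); b=capture('scene'); pickle.dump((s,a,b),open('s4.pkl','wb'))
o=[]
for c in (a,b):
    T=cw(tipnow(s)); E=s['ee_pos']+Rs(s).as_matrix()@(TIP+[-.007,0,0]); p=proj(c,c['world_to_cam'],[T,E]); print(p.round(1).tolist())
    u,v=p[1].astype(int); x0,y0=u-40,v-50; print(x0,y0)
    o.append(cv2.resize(c['image'][y0:y0+100,x0:x0+80,::-1],(400,500),interpolation=cv2.INTER_CUBIC))
cv2.imwrite('pics/c4.png',np.hstack(o))
E
```

```text
5.3 [0.53615737 0.14749652 0.16303117] [-0.26  0.32  1.71  0.54  1.44 -0.62]
(array([0.13, 0.07, 0.21]), array([ 0.  , -0.08, -0.06])) [  3.3 -58.9  85.6]
[[288.0, 207.5], [288.0, 207.7]]
248 157
[[265.7, 198.2], [266.8, 200.1]]
226 150
```

View pics/c4.png

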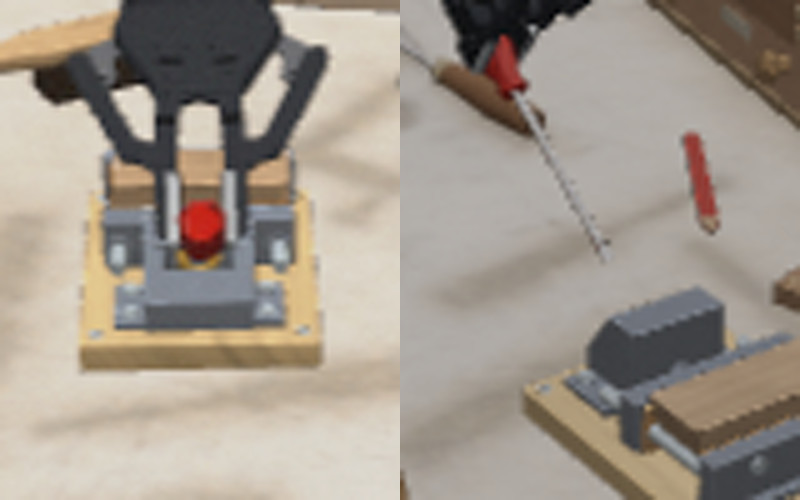

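```bash
python3 - <<'E'
from h import *
s,a,b=pickle.load(open('s4.pkl','rb'))
V=np.array([[25,130],[193,262],[368,185]])/(400/90)+[245,200]
print('scene clamp obs-pred',(V-proj(b,b['world_to_cam'],[cw(p) for p in [(70,-44,20),(70,138,20),(-70,138,20)]])).round(1).tolist())
R=Rs(s).as_matrix(); on=lambda d:s['ee_pos']+R@(TIP+[d/1e3,0,0])
print('rod pred scene',proj(b,b['world_to_cam'],[on(d) for d in (-7,113)]).round(1).tolist())
W=a['world_to_cam']; print('butt pred side',proj(a,W,[on(209)]).round(1), 'pads?')
im=a['image'].astype(int); m=(im[...,0]>120)&(im[...,1]<60)&(im[...,2]<60); m[:185]=0;m[225:]=0;m[:,:270]=0;m[:,310:]=0
p=np.argwhere(m); print('butt obs',p.mean(0)[::-1],p.min(0)[::-1],p.max(0)[::-1])
# tip end in scene: brightness along predicted rod neighborhood
g=cv2.cvtColor(b['image'],cv2.COLOR_RGB2GRAY).astype(int)
for v in range(170,206,4): 
    d=(v-198.2)/1.9*1.1+265.7; u0=int(round(d)); print(v,round(d,1),u0-5,g[v,u0-5:u0+6])
E
```

```text
scene clamp obs-pred [[1.0, 2.9], [1.2, 1.6], [-0.2, 1.6]]
rod pred scene [[266.8, 200.1], [248.3, 167.0]]
butt pred side [[287.3 200.7]] pads?
butt obs [287.90740741 200.98148148] [284 198] [292 204]
170 249.4 244 [ 73  76  78  71  88 120 159 137 153 170 173]
174 251.7 247 [ 47  56  65  65  83 157 121  70 156 167 169]
178 254.0 249 [149 145 143 145 124 155 157 160 163 165 166]
182 256.3 251 [171 172 173 172 129 142 162 170 171 171 171]
186 258.6 254 [175 175 175 172 135 159 151 170 174 174 174]
190 261.0 256 [173 174 174 171 147 158 167 172 172 172 172]
194 263.3 258 [162 164 165 165 133 156 160 164 163 161 157]
198 265.6 261 [142 140 139 111 141 126  95 147 157 159 161]
202 267.9 263 [156 159 161 144 161 164 167 169 168 169 170]
```

Request:
carry_out(
  increments=[0.13,0.07,0.25,0,-0.08,-0.06,0.13,0.07,0.25,0,-0.08,-0.06,0.13,0.07,0.25,0,-0.08,-0.06,0.13,0.07,0.25,0,-0.08,-0.06,0.13,0.07,0.25,0,-0.08,-0.06],
)

```text
time_s: 5.82
ee_pos: [0.5388, 0.151, 0.1687]
eef_rot: [-0.231, 0.606, 0.737, 0.19]
ft_force: [0.5, 1.0, -0.7]
opening: 0.0193
grip_force: 118.0
```

```bash
cat > st.py <<'E'
from h import *
import sys
s=get_state(); R=use_R(); print('t',s['time_s'],'tip',tipnow(s).round(1),'Fclamp',(RC.T@s['ft_force']).round(1),'T',s['ft_torque'].round(2),'open',round(s['opening'],4))
for a in sys.argv[1:]:
    p=eval(a); print(p,*[x.tolist() for x in units(s,tcp_for(p,R),R)])
E
python3 st.py "(0,-22,66)" "(0,2,48.5)"
```

```text
t 5.8167 tip [  0.1 -61.5  91.8] Fclamp [-0.7 -0.9 -0.7] T [-0.31 -0.05  0.02] open 0.0193
(0, -22, 66) [0.31, -1.56, -1.02] [0.04, -0.0, -0.02]
(0, 2, 48.5) [0.5, -2.5, -1.72] [0.04, -0.0, -0.02]
```

Tip on line. Insert.

Request:
carry_out(
  increments=[0.06,-0.31,-0.2,0,0,0,0.12,-0.62,-0.41,0,0,0,0.19,-0.94,-0.61,0,0,0,0.25,-1.25,-0.82,0,0,0,0.31,-1.56,-1.02,0.04,0,0],
)

```text
time_s: 6.23
ee_pos: [0.547, 0.1099, 0.1422]
eef_rot: [-0.233, 0.606, 0.736, 0.191]
ft_force: [0.6, -0.1, -1.2]
opening: 0.0195
grip_force: 118.0
```

Request:
carry_out(
  increments=[0.04,-0.2,-0.15,0,0,0,0.08,-0.4,-0.3,0,0,0,0.12,-0.6,-0.45,0,0,0,0.16,-0.8,-0.6,0,0,0,0.19,-0.94,-0.7,0,0,0],
)

```text
time_s: 6.65
ee_pos: [0.5517, 0.087, 0.125]
eef_rot: [-0.233, 0.606, 0.736, 0.191]
ft_force: [-0.1, 0.0, -0.8]
opening: 0.0194
grip_force: 118.0
```

```bash
python3 st.py "(0,2,48.5)" "(11,2,48)"
```

```text
t 6.65 tip [-0.   3.5 47.6] Fclamp [ 0.1 -0.  -0.8] T [-0.33 -0.07  0.01] open 0.0194
(0, 2, 48.5) [-0.02, 0.06, 0.03] [-0.01, -0.01, 0.0]
(11, 2, 48) [-0.45, -0.02, 0.01] [-0.01, -0.01, 0.0]
```

No contact on entry; tip in the gap. Sweep.

Request:
carry_out(
  increments=[-0.1,0,0,0,0,0,-0.2,0,0,0,0,0,-0.3,-0.01,0.01,0,0,0,-0.4,-0.02,0.01,0,0,0,-0.45,-0.02,0.01,0,0,0],
)

```text
time_s: 7.07
ee_pos: [0.5408, 0.0871, 0.1264]
eef_rot: [-0.232, 0.606, 0.737, 0.192]
ft_force: [3.1, 0.1, -0.4]
opening: 0.0194
grip_force: 118.3
```

```bash
python3 st.py "(11,-26,67.1)" "(-12,-26,67.1)" "(-12,2,47.5)"
```

```text
t 7.0667 tip [10.4  1.4 49.1] Fclamp [-3.1  0.5 -0.4] T [-0.49 -0.74  0.08] open 0.0194
(11, -26, 67.1) [-0.23, 1.07, 0.72] [-0.0, 0.02, -0.0]
(-12, -26, 67.1) [0.67, 1.25, 0.72] [-0.0, 0.02, -0.0]
(-12, 2, 47.5) [0.89, 0.15, -0.07] [-0.0, 0.02, -0.0]
```

Request:
carry_out(
  increments=[-0.04,0.3,0.21,0,0,0,-0.1,0.6,0.42,0,0,0,0.32,0.69,0.42,0,0,0,0.76,0.77,0.42,0,0,0,0.76,0.77,0.42,0,0,0],
)

```text
time_s: 7.48
ee_pos: [0.5602, 0.1074, 0.1371]
eef_rot: [-0.232, 0.606, 0.737, 0.191]
ft_force: [0.9, -0.1, -0.9]
opening: 0.0195
grip_force: 118.0
```

```bash
python3 st.py "(-12,2,47.5)" "(11,2,47.5)"
```

```text
t 7.4833 tip [-12.6 -14.9  59.7] Fclamp [-0.9  0.2 -0.9] T [-0.34 -0.05 -0.01] open 0.0195
(-12, 2, 47.5) [0.11, -0.66, -0.49] [-0.01, 0.0, -0.01]
(11, 2, 47.5) [-0.79, -0.84, -0.49] [-0.01, 0.0, -0.01]
```

Request:
carry_out(
  increments=[0.03,-0.17,-0.12,0,0,0,0.06,-0.33,-0.25,0,0,0,0.08,-0.5,-0.37,0,0,0,0.11,-0.66,-0.49,0,0,0,0.11,-0.66,-0.49,0,0,0],
)

```text
time_s: 7.9
ee_pos: [0.5621, 0.0887, 0.1231]
eef_rot: [-0.233, 0.607, 0.736, 0.191]
ft_force: [1.6, -0.6, -1.9]
opening: 0.0195
grip_force: 118.0
```

Request:
carry_out(
  increments=[-0.18,-0.04,0,0,0,0,-0.36,-0.07,0,0,0,0,-0.54,-0.11,0,0,0,0,-0.72,-0.14,0,0,0,0,-0.91,-0.18,0,0,0,0],
)

```text
time_s: 8.32
ee_pos: [0.5394, 0.0851, 0.1245]
eef_rot: [-0.232, 0.606, 0.736, 0.191]
ft_force: [4.7, 1.2, -0.1]
opening: 0.0195
grip_force: 118.5
```

```bash
python3 st.py "(10.5,-14.5,59)" "(-12,-14.5,59)"
```

```text
t 8.3167 tip [12.3  3.  47.2] Fclamp [-4.8 -0.2 -0.1] T [-0.32 -0.92  0.15] open 0.0195
(10.5, -14.5, 59) [-0.06, 0.7, 0.47] [-0.0, 0.01, 0.0]
(-12, -14.5, 59) [0.82, 0.88, 0.47] [-0.0, 0.01, 0.0]
```

Request:
carry_out(
  increments=[-0.02,0.35,0.23,0,0,0,-0.06,0.7,0.47,0,0,0,0.38,0.79,0.47,0,0,0,0.82,0.88,0.47,0,0,0,0.82,0.88,0.47,0,0,0],
)

```text
time_s: 8.73
ee_pos: [0.5606, 0.1086, 0.1366]
eef_rot: [-0.233, 0.606, 0.737, 0.191]
ft_force: [-0.6, 0.2, -0.8]
opening: 0.0197
grip_force: 118.1
```

Request:
carry_out(
  increments=[0.03,-0.17,-0.12,0,0,0,0.06,-0.33,-0.24,0,0,0,0.09,-0.5,-0.36,0,0,0,0.12,-0.65,-0.46,0,0,0,0.12,-0.65,-0.46,0,0,0],
)

```text
time_s: 9.15
ee_pos: [0.5625, 0.0901, 0.1234]
eef_rot: [-0.233, 0.607, 0.736, 0.191]
ft_force: [0.4, 0.4, -0.8]
opening: 0.0192
grip_force: 118.1
```

Request:
carry_out(
  increments=[-0.18,-0.04,0,0,0,0,-0.36,-0.07,0,0,0,0,-0.54,-0.11,0,0,0,0,-0.72,-0.14,0,0,0,0,-0.9,-0.18,0,0,0,0],
)

```text
time_s: 9.57
ee_pos: [0.5405, 0.0864, 0.1248]
eef_rot: [-0.232, 0.606, 0.737, 0.192]
ft_force: [3.8, -0.0, -0.5]
opening: 0.0198
grip_force: 118.6
```

```bash
python3 st.py "(10.5,-14.5,59)" "(-12,-14.5,59)"
```

```text
t 9.5667 tip [10.8  2.  47.5] Fclamp [-3.7  0.8 -0.5] T [-0.29 -0.95  0.11] open 0.0198
(10.5, -14.5, 59) [-0.11, 0.65, 0.46] [-0.01, 0.02, 0.0]
(-12, -14.5, 59) [0.77, 0.82, 0.46] [-0.01, 0.02, 0.0]
```

Request:
carry_out(
  increments=[-0.05,0.33,0.23,0,0,0,-0.1,0.65,0.46,0,0,0,0.33,0.74,0.46,0,0,0,0.77,0.82,0.46,0,0,0,0.77,0.82,0.46,0,0,0],
)

```text
time_s: 9.98
ee_pos: [0.5602, 0.1083, 0.1366]
eef_rot: [-0.233, 0.606, 0.737, 0.191]
ft_force: [0.3, -0.7, -0.3]
opening: 0.0193
grip_force: 118.2
```

Request:
carry_out(
  increments=[0.03,-0.17,-0.12,0,0,0,0.06,-0.33,-0.24,0,0,0,0.09,-0.5,-0.36,0,0,0,0.12,-0.65,-0.46,0,0,0,0.12,-0.65,-0.46,0,0,0],
)

```text
time_s: 10.4
ee_pos: [0.5622, 0.0898, 0.1234]
eef_rot: [-0.233, 0.607, 0.736, 0.191]
ft_force: [0.6, 0.5, -1.5]
opening: 0.0193
grip_force: 118.2
```

Request:
carry_out(
  increments=[-0.18,-0.04,0,0,0,0,-0.36,-0.07,0,0,0,0,-0.54,-0.11,0,0,0,0,-0.72,-0.14,0,0,0,0,-0.9,-0.18,0,0,0,0],
)

```text
time_s: 10.82
ee_pos: [0.5443, 0.0856, 0.126]
eef_rot: [-0.227, 0.605, 0.737, 0.194]
ft_force: [17.1, 2.1, -3.2]
opening: 0.0195
grip_force: 123.7
```

```bash
python3 st.py "(10.5,-14.5,59)" "(-12,-14.5,59)"
```

```text
t 10.8167 tip [ 6.6  3.7 49.1] Fclamp [-17.1   1.2  -3.2] T [ 0.08 -4.06  0.29] open 0.0195
(10.5, -14.5, 59) [-0.26, 0.68, 0.41] [0.01, 0.13, 0.02]
(-12, -14.5, 59) [0.62, 0.86, 0.41] [0.01, 0.13, 0.02]
```

17 N on the tooth, so it's tight. I'll relieve the push, then withdraw.

Request:
carry_out(
  increments=[0.06,0.01,0,0,0,0,0.12,0.02,0,0,0,0,0.18,0.03,0,0,0,0,0.22,0.04,0,0,0,0,0.22,0.04,0,0,0,0],
)

```text
time_s: 11.23
ee_pos: [0.5485, 0.0869, 0.1256]
eef_rot: [-0.229, 0.606, 0.737, 0.193]
ft_force: [10.3, 1.0, -1.7]
opening: 0.0199
grip_force: 120.0
```

```bash
python3 st.py "(4.5,-14.5,59)" "(4.5,-50,84)"
```

```text
t 11.2333 tip [ 2.5  3.2 48.5] Fclamp [-10.3   1.   -1.7] T [-0.13 -2.33  0.15] open 0.0199
(4.5, -14.5, 59) [-0.19, 0.68, 0.43] [0.01, 0.09, 0.01]
(4.5, -50, 84) [-0.47, 2.07, 1.43] [0.01, 0.09, 0.01]
```

Request:
carry_out(
  increments=[0.06,0.01,0,0,0,0,0.12,0.02,0,0,0,0,0.18,0.03,0,0,0,0,0.22,0.04,0,0,0,0,0.22,0.04,0,0,0,0],
)

```text
time_s: 11.65
ee_pos: [0.5521, 0.0881, 0.1249]
eef_rot: [-0.231, 0.606, 0.737, 0.192]
ft_force: [5.4, -0.4, -0.9]
opening: 0.0195
grip_force: 118.9
```

```bash
python3 st.py "(-5,-14.5,59)"
```

```text
t 11.65 tip [-0.9  2.6 47.7] Fclamp [-5.2  1.4 -0.9] T [-0.37 -1.22  0.13] open 0.0195
(-5, -14.5, 59) [0.04, 0.7, 0.46] [-0.0, 0.03, 0.0]
```

Request:
carry_out(
  increments=[0.05,0.01,0,0,0,0,0.1,0.02,0,0,0,0,0.15,0.03,0,0,0,0,0.18,0.04,0,0,0,0,0.18,0.04,0,0,0,0],
)

```text
time_s: 12.07
ee_pos: [0.555, 0.0895, 0.124]
eef_rot: [-0.233, 0.606, 0.736, 0.191]
ft_force: [0.1, -0.1, -0.7]
opening: 0.0195
grip_force: 118.3
```

```bash
python3 st.py "(-5,-14.5,59)"
```

```text
t 12.0667 tip [-3.7  1.6 46.5] Fclamp [-0.1  0.2 -0.7] T [-0.36 -0.23  0.03] open 0.0195
(-5, -14.5, 59) [-0.08, 0.64, 0.49] [-0.02, -0.03, -0.0]
```

Request:
carry_out(
  increments=[-0.06,0.3,0.21,0,0,0,-0.14,0.7,0.5,0,0,0,-0.24,1.2,0.86,0,0,0,-0.34,1.75,1.25,0,0,0,-0.46,2.35,1.68,0,0,0],
)

```text
time_s: 12.48
ee_pos: [0.5436, 0.1498, 0.1675]
eef_rot: [-0.233, 0.606, 0.736, 0.191]
ft_force: [0.6, 0.3, -1.3]
opening: 0.0198
grip_force: 118.2
```

Request:
carry_out(
  increments=[-0.2,1,0.3,0,0,0,-0.4,2,0.6,0,0,0,-0.6,3,0.8,0,0,0,-0.9,4.2,0.8,0,0,0,-1.2,5.4,0.8,0,0,0],
)

```text
time_s: 12.9
ee_pos: [0.5134, 0.2855, 0.1881]
eef_rot: [-0.232, 0.606, 0.737, 0.192]
ft_force: [0.6, -0.6, -2.2]
opening: 0.0193
grip_force: 118.2
```

```bash
python3 - <<'E'
from h import *
s=get_state(); print(s['time_s'],s['ee_pos'],s['eef_rot'],s['ft_force'],s['qpos'].round(2))
a=capture('side'); b=capture('scene'); pickle.dump((s,a,b),open('s5.pkl','wb'))
A=cv2.resize(a['image'][180:232,250:322,::-1],(400,289),interpolation=cv2.INTER_CUBIC)
B=cv2.resize(b['image'][200:265,245:335,::-1],(400,289),interpolation=cv2.INTER_CUBIC)
C=cv2.resize(b['image'][120:210,190:315,::-1],(400,289),interpolation=cv2.INTER_CUBIC)
D=cv2.resize(a['image'][180:310,210:390,::-1],(400,289),interpolation=cv2.INTER_CUBIC)
cv2.imwrite('pics/c5.png',np.vstack([np.hstack([B,A]),np.hstack([C,D])]))
E
```

```text
12.9 [0.51338846 0.28553817 0.18809862] [-0.23221333  0.60556756  0.73657917  0.19187505] [ 0.5536432  -0.64864189 -2.15128793] [-0.02  0.26  1.73  0.61  1.35 -0.42]
```

View pics/c5.png

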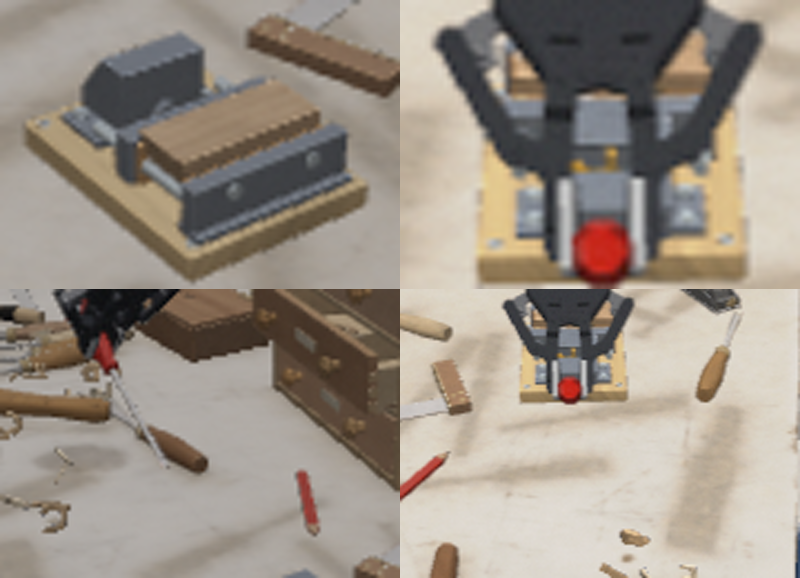

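Scene: the jaw now bears against the blank. The driver is still held and clear of the clamp. Next I'll lay it down.

```bash
python3 - <<'E'
from h import *
s=get_state(); a=np.radians(9.2); R=np.array([[-np.sin(a),np.cos(a),0],[np.cos(a),np.sin(a),0],[0,0,-1]])
print(units(s,np.array([.508,.28,.05]),R))
E
```

```text
(array([-0.12, -0.32, -5.51]), array([-6.92, -1.26, -0.43]))
```

Request:
carry_out(
  increments=[0,-0.04,-0.3,-0.7,-0.13,-0.04,0,-0.08,-0.7,-1.4,-0.25,-0.09,-0.02,-0.12,-1.2,-2.1,-0.38,-0.13,-0.04,-0.16,-1.7,-2.8,-0.5,-0.17,-0.06,-0.16,-2.2,-3.46,-0.63,-0.21],
)

```text
time_s: 13.42
ee_pos: [0.5126, 0.2796, 0.1322]
eef_rot: [-0.115, 0.635, 0.757, 0.097]
ft_force: [-1.4, 0.3, -1.3]
opening: 0.0196
grip_force: 118.2
```

Request:
carry_out(
  increments=[0,-0.04,-0.6,-0.7,-0.13,-0.04,0,-0.08,-1.3,-1.4,-0.25,-0.09,-0.02,-0.12,-2,-2.1,-0.38,-0.13,-0.04,-0.16,-2.7,-2.8,-0.5,-0.17,-0.06,-0.16,-3.31,-3.46,-0.63,-0.22],
)

```text
time_s: 13.83
ee_pos: [0.5108, 0.2757, 0.0487]
eef_rot: [0.003, 0.65, 0.76, 0.0]
ft_force: [-0.1, -0.0, -1.4]
opening: 0.0196
grip_force: 118.2
```

Request:
carry_out(
  increments=[0,0,-0.1,0,0,0,0,0,-0.3,0,0,0,0,0,-0.5,0,0,0,0,0,-0.7,0,0,0,0,0,-0.8,0,0,0],
)

```text
time_s: 14.25
ee_pos: [0.5116, 0.2745, 0.0286]
eef_rot: [0.002, 0.65, 0.76, 0.001]
ft_force: [0.2, -0.8, -1.0]
opening: 0.0191
grip_force: 118.2
```

```bash
python3 - <<'E'
from h import *
s=get_state(); a=np.radians(9.2); R=np.array([[-np.sin(a),np.cos(a),0],[np.cos(a),np.sin(a),0],[0,0,-1]])
print(s['ee_pos'],units(s,np.array([.508,.28,.0055]),R),s['ft_force'])
c=capture('scene'); pickle.dump(c,open('s6.pkl','wb'))
x=cv2.resize(c['image'][140:230,190:310,::-1],(800,600),interpolation=cv2.INTER_CUBIC); cv2.imwrite('pics/c6.png',x)
E
```

```text
[0.51156393 0.27453925 0.02864597] (array([-0.14,  0.22, -0.93]), array([0.01, 0.04, 0.07])) [ 0.16194944 -0.82127247 -0.96275653]
```

View pics/c6.png

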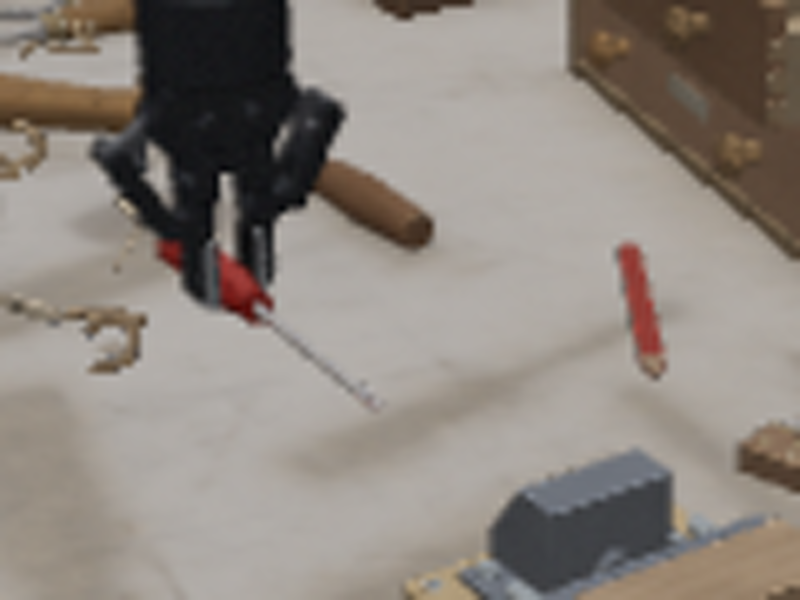

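The driver is level just above the bench, over clear space. I'll lower slowly, release and back away.

Request:
carry_out(
  increments=[0,0,-0.25,0,0,0,0,0,-0.5,0,0,0,0,0,-0.7,0,0,0,0,0,-0.85,0,0,0,0,0,-0.92,0,0,0],
)

```text
time_s: 14.72
ee_pos: [0.5106, 0.2748, 0.0046]
eef_rot: [0.001, 0.65, 0.76, -0.0]
ft_force: [-0.9, 0.0, -0.9]
opening: 0.0192
grip_force: 118.2
```

Request:
carry_out(
  increments=[0,0,0,0,0,0,0,0,0,0,0,0,0,0,0,0,0,0,0,0,0,0,0,0,0,0,0,0,0,0],
  grip_force=20,
)

```text
time_s: 15.13
ee_pos: [0.5114, 0.2751, 0.0058]
eef_rot: [0.002, 0.65, 0.76, 0.001]
ft_force: [-0.3, -0.8, -1.4]
opening: 0.0192
grip_force: 118.3
```

Request:
carry_out(
  increments=[0,0,0,0,0,0,0,0,0,0,0,0,0,0,0,0,0,0,0,0,0,0,0,0,0,0,0,0,0,0],
  grip=50,
)

```text
time_s: 15.55
ee_pos: [0.5113, 0.2751, 0.0056]
eef_rot: [0.002, 0.65, 0.76, 0.001]
ft_force: [1.2, 0.0, -0.0]
opening: 0.0503
grip_force: 0.0
```

Request:
carry_out(
  increments=[0,0,0.4,0,0,0,0,0,1,0,0,0,0,0,2.2,0,0,0,0,0,3.6,0,0,0,0,0,5,0,0,0],
)

```text
time_s: 15.97
ee_pos: [0.5105, 0.2748, 0.132]
eef_rot: [0.001, 0.65, 0.76, -0.0]
ft_force: [0.8, 0.7, -0.7]
opening: 0.05
grip_force: 0.0
```

Request:
carry_out(
  increments=[0,0,0.8,0,0,0,0,0,1.6,0,0,0,0,0,2.4,0,0,0,0,0,2.4,0,0,0,0,0,2.4,0,0,0],
)

```text
time_s: 16.38
ee_pos: [0.512, 0.2753, 0.1925]
eef_rot: [0.003, 0.65, 0.76, 0.002]
ft_force: [-0.6, -0.1, -0.7]
opening: 0.05
grip_force: 0.0
```

```bash
python3 - <<'E'
from h import *
s=get_state(); print(s['time_s'],s['ee_pos'],s['opening'],s['grip_force'])
a=capture('side'); c=capture('wrist'); b=capture('scene')
A=cv2.resize(a['image'][160:340,190:370,::-1],(400,400),interpolation=cv2.INTER_CUBIC)
B=cv2.resize(b['image'][160:270,190:350,::-1],(400,275),interpolation=cv2.INTER_CUBIC)
cv2.imwrite('pics/c7.png',np.hstack([A,cv2.copyMakeBorder(B,0,125,0,0,0)]))
E
```

```text
16.3833 [0.5120053  0.27534262 0.19247654] 0.050008516736401595 0.0
```

View pics/c7.png

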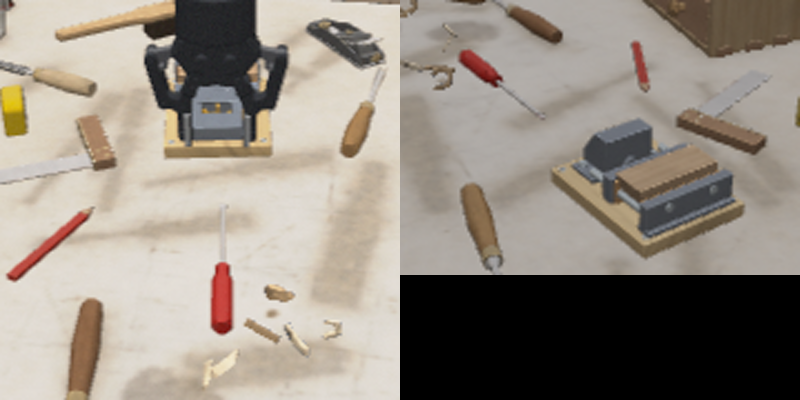

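The driver lies flat, the blank is clamped, and nothing else has moved. Handing in.

```bash
python3 -c "
from plant import close_job; print(close_job())"
```

```text
the job is handed in; nothing more can be done
None
```

The jaw is tight on the blank: the last push on the star wheel reached about 17 N, above the 10 N needed. The screwdriver lies flat on the bench, the other tools look unmoved, and the job was handed in at about 16.5 s; no verdict was shown.

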